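Present the ferrite rings in the tote's pouring corner

ROBOT

A 6-joint arm with a two-finger parallel gripper is mounted at the origin on a cart in front of the work surface, level with it; the furniture and walls round the work are solid. World frame = base frame: x ahead of the robot, y to its left, z up, the work surface at z = 0. Lengths are in m, angles in degrees, forces in N, time in s.
With the tool pointing down it reaches from about 0.35 to 0.875 m from the base axis. Payload 4.2 kg.
Tool frame: the origin (TCP) lies midway between the tips of the shut fingers; the grasp point (between the pads) lies 19 mm behind it; z points along the fingers, y is the line along which they close (so a half turn about z gives the same grasp; the last joint's range is limited). The gripper opens to 87 mm and grips with 3 to 60 N. Pads are 19 mm wide; open, the fingers measure 117 mm over their backs; the gripper's body (75 mm by 190 mm) begins 51 mm behind the grasp point.
Start: joints at [14.817, 22.042, 0.453, 0, -68.411, -14.817], TCP at [0.625, 0, 0.223] pointing down, gripper open.
Joint ranges: [-179.83, 179.83], [-69.29, 118.12], [-61.27, 80.66], [-181.25, 117.63], [-171.15, -9.14], [-177.46, 177.46]. Speed limits (degrees/s): [159.86, 159.86, 180, 180, 180, 180].

INTERFACE

Orientations are given as a 3x3 rotation matrix whose columns are the frame's x, y, z axes.
In Python, from station import r, cams gives the robot as it stands.
- The arm moves only by the tool play_rows, never from a script. Its argument "commands" is text: rows parted by semicolons, each of 6 numbers parted by spaces: the shift along the world's x, y, z normalised to -1 to 1, where 1 is 30 mm, then the turn, a rotation vector about the world's x, y, z normalised to -1 to 1, where 1 is 0.15 rad. A call has 1 to 20 rows; each row shifts and turns the commanded pose from where the row before left it; what a row does not reach is not made up. A row lasts 1/10 s, in which the tool goes at most 50 mm and 8.59 degrees, less where a joint would pass 70% of its speed; a pose out of reach is approached as far as the arm can. A call with a number of a shift or a turn outside -1 to 1 is refused whole. A call with a gripper value outside its range is refused whole. "grip" is the finger opening in mm, from 0 to 87, set as the call begins (left out, the last holds). The fingers move at their own pace and stop on an object; the grip force is fixed at half the most. Time passes only in rows, so rows that do not move let the fingers close. It gives the time, the measured TCP pose, the force, the opening and the grip force at its end, in the units of the state.
- r.sense(): the state, without advancing time (a new reading comes with each control period).
- cams.capture(name): name is "scene" or "side" or "wrist"; returns (picture, depth): 400x640x3 uint8, blue, green, red; 400x640 float32, m along the optical axis (not along the pixel's ray), 0 where there is no reading.
- cams.camera_info(name): a dict with "mtx" (3x3 intrinsics, pixels), "R" (3x3) and "t" (3): a world point X has camera coordinates R X + t. Camera axes: x right, y down, z forward; pixel columns grow to the right and rows downward; lengths in m; the calibration is good to about 2 mm. A picture is of the moment at which its call begins: read the wrist's pose just before it. camera_info takes no time and is no camera call; for the wrist camera it gives the pose at the moment of the call.
- r.finish_job(): hands the job in; it is judged then, once.
The state is a dict: "time_s": time; "joints": joint angles; "joint_velocities": joint speeds; "effort": joint torques, N m; "tcp_pos": TCP position; "ee_rot": TCP orientation; "wrist_force": force on the tool from outside, world axes, zero at the start; "moment": the same for the moment, N m; "gripper_width": opening from 0.0 (shut) to 1.0 (fully open); "gripper_force": force on a finger pad.
Only numpy, scipy, OpenCV 4.12 (cv2) and the standard library are available. Lean on these libraries where they do the work, as an engineer would, in place of code of your own. Each camera call takes 0.05 s, during which the arm holds its last target. There are 200 camera calls.

TASK

Take the parts tote by its carrying bar and slide it flat along the bench, without lifting it, from its parking marks until it sits square inside the full rectangle of tape. There raise it a little clear of the bench and tilt it towards its pouring corner, so that this corner is the lowest and all three loose rings slide together into it. Finish while still holding the tote tilted and still in the air over the rectangle, with the rings in that corner; leave the other things on the bench alone.

Things in the scene. Friction and masses are not known exactly. Their poses are not given: they have to be found in the camera images.
- tote: Open grey plastic parts tote, 166 (x) x 130 (y) mm, walls 40 mm high and 3 mm thick, floor 4 mm, slick inside (rings slide well from some 24 degrees of tilt), about 0.3 kg. A carrying bar runs along x over its middle on two end posts. The pouring corner at (-x, -y) has walls only 24 mm high for 36 mm each way and a flared lip outside. Origin: centre of the underside; z up.
- tote_grip (a point): Centre of the tote's carrying bar, 92 mm above the tote's underside; axes as the tote. The bar is 14 mm thick (y), 22 mm tall, about 150 mm long (x) between its posts, and free beneath (its lower edge is 81 mm above the underside).
- pour_corner (a point): The inner corner of the tote's floor at the pouring corner, 80 mm in -x and 62 mm in -y from the tote's centre, 4 mm above its underside; axes as the tote. Rings that touch one another in a row from this corner along a wall still have their centres within 85 mm of it.
- pick_frame: The picking place: a full rectangle of flat pale tape on the bench, inner size 190 (x) x 154 (y) mm, 8 mm wide, flush. Origin: its centre on the bench; the tote's x goes along its x (it is parked less than a quarter turn off).
- park_marks: The parking place: four separate corner angles of the same tape, set as a 190 x 154 mm rectangle, on which the tote stands at the start. Origin: its centre on the bench.
- ring_bare: Loose dark ferrite ring lying flat in the tote, 36 mm across, 12 mm high, smooth. Origin: centre of its underside.
- ring_yellow: Loose copper-wound toroid choke lying flat in the tote, 33 mm across, 14 mm high, smooth. Origin: centre of its underside.
- ring_green: Loose small ferrite ring lying flat in the tote, 26 mm across, 10 mm high, smooth. Origin: centre of its underside.
- flux_bottle: Bystander: small bottle with needle cap, 34 mm across, 105 mm tall, loose. Origin: centre of its underside.
- heatsink: Bystander: finned aluminium heat sink, 50x42x23 mm, loose. Origin: centre of its underside.
- solder_spool: Bystander: spool of solder standing on its flange, 66x56x56 mm, loose. Origin: on its underside.

How it is judged (in metres and radians):
On the way:
1. the tote stands flat and square inside the full rectangle of tape (horizontal distance between tote and pick_frame below 0.02 m and angle between the x axis of tote and the x axis of pick_frame, either way round below 0.16 rad and height (world z) of tote below 0.008 m and angle between tote's own z axis and vertical below 0.06 rad), for 0.2 s.
At the end, for the whole second after the job is handed in: Tote held by the fingers (over 2 N), still, tilted 15 to 57 deg, its x and y both rising over 5.8 deg; inner pouring corner 12 to 250 mm above the bench; tote's centre within 100 mm sideways of the rectangle's; all three rings at rest within 92 mm of the inner pouring corner (contact force between the fingers and tote above 2 N and angle between tote's own z axis and vertical between 0.26 and 1 rad and angle between tote's own x axis and vertical below 1.47 rad and angle between tote's own y axis and vertical below 1.47 rad and height (world z) of pour_corner between 0.012 and 0.25 m and horizontal distance between tote and pick_frame below 0.1 m and linear speed of each of tote, ring_bare, ring_yellow, ring_green below 0.03 m/s and distance between each of ring_bare, ring_yellow, ring_green and pour_corner below 0.092 m); the arm keeps its last pose, push and grip.
It fails at once if the tote is lifted or tilted away from the rectangle (its centre more than 100 mm from the rectangle's centre) (horizontal distance between tote and pick_frame above 0.1 m and (height (world z) of tote above 0.012 m or angle between tote's own z axis and vertical above 0.14 rad)).
It fails at once if the flux bottle is moved (distance of flux_bottle from where it was at the start of the episode above 0.03 m).
It fails at once if the heatsink is moved (distance of heatsink from where it was at the start of the episode above 0.03 m).
It fails at once if the solder spool is moved (distance of solder_spool from where it was at the start of the episode above 0.03 m).
It also fails if it takes over 45 s, if anything falls off the work surface, if the arm or the gripper's body presses on something with over 40 N, if the wrist force passes 120 N, or if a joint passes its speed limit or range.

## Working session

There is one attempt and no reset: what is moved stays moved. The work goes in short steps, Python scripts to look and compute and a tool call to move; the robot and the scene stay as the last step left them, time stands still between calls to the robot, and variables do not carry over. Pictures are saved under pics/ and viewed, at most 10 in all, crops included, and the job is handed in when it is done.

Besides the shell and the picture viewer there is one more tool, called after "Request:" by a JSON object that holds its "op" and its "data". play_rows: Moves the arm, as the interface text tells. Scaled input: -1 to 1 covers 30 mm each way for a shift and 0.15 rad each way for a turn. Its arguments: {"type":"object","properties":{"commands":{"type":"string"},"grip":{"type":"number"}},"required":["commands"]}

```bash
mkdir -p pics; cat > h.py <<'E'
import numpy as np,cv2
from station import r,cams
def cap(n,f):
    i=cams.camera_info(n);p,d=cams.capture(n);cv2.imwrite(f'pics/{f}.png',p);np.savez(f'pics/{f}.npz',d=d,p=p,**{k:np.array(i[k]) for k in('mtx','R','t')})
def ld(f): return np.load(f'pics/{f}.npz')
def world(z):
    d=z['d'];v,u=np.mgrid[:d.shape[0],:d.shape[1]]
    c=np.stack([u,v,np.ones_like(u)],-1)@np.linalg.inv(z['mtx']).T*d[...,None]
    return (c-z['t'])@z['R']
def ray(z,u,v,h):
    q=z['R'].T@np.linalg.inv(z['mtx'])@np.array([u,v,1.]);o=-z['R'].T@z['t'];return o+q*(h-o[2])/q[2]
E
python3 - <<'E'
from h import *
cap('scene','s0');cap('wrist','w0')
print(r.sense())
E
```

```text
{'time_s': 0.1, 'joints': array([ 1.48154809e+01,  2.20860638e+01,  3.87335793e-01, -2.37678227e-02,
       -6.84107465e+01, -1.48158647e+01]), 'joint_velocities': array([ 0.02413321, -0.01449352,  0.35051701,  0.0409278 ,  0.04859109,
        0.0497305 ]), 'effort': array([ 1.65357815e-04, -3.91689312e+01,  1.87934643e+01,  4.23187181e+00,
        1.34990664e-02, -6.93199490e-05]), 'tcp_pos': array([ 6.24464526e-01, -1.90317167e-06,  2.21574210e-01]), 'ee_rot': array([[-1.59589754e-04, -9.99998094e-01, -1.94577183e-03],
       [-9.99999981e-01,  1.59815119e-04, -1.15668103e-04],
       [ 1.15978846e-04,  1.94575333e-03, -9.99998100e-01]]), 'wrist_force': array([-0.00592022, -0.20697396,  0.00612344]), 'moment': array([-0.01695116,  0.02018743,  0.04028729]), 'gripper_force': 0.0, 'gripper_width': 0.9991826541225459}
```

View pics/s0.png

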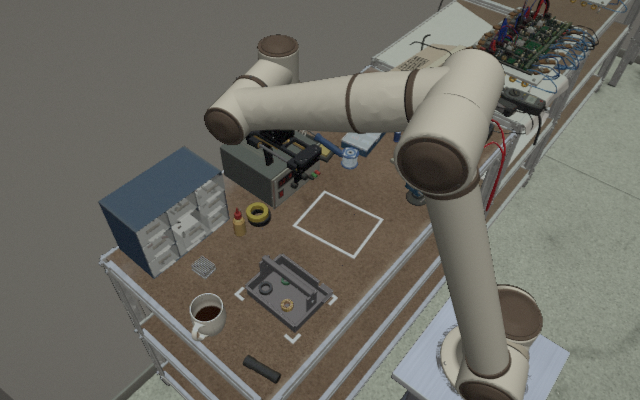

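View pics/w0.png

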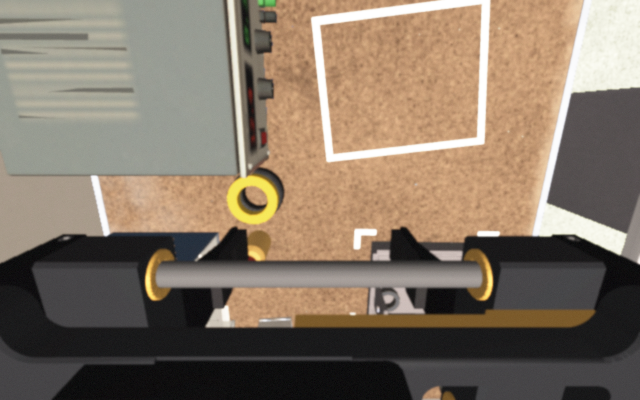

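The scene view shows the tote at about (288,292) on its parking angles and the full rectangle at about (338,223). The spool is at (258,212), the bottle at (239,222) and the heat sink at (204,266). The wrist view shows the rectangle with corners (313,17), (488,2), (484,142) and (330,159).

```bash
python3 - <<'E'
from h import *
z=ld('w0');np.set_printoptions(precision=3,suppress=True)
s=ld('s0');W=world(s)
print('cam',-s['R'].T@s['t'],-z['R'].T@z['t'])
g=cv2.cvtColor(s['p'],cv2.COLOR_BGR2HSV)
m=(((W[...,2]<0.006)&(g[...,2]>185)&(g[...,1]<60)).astype('uint8'));m[:185]=0;m[:, :230]=0;m[:,400:]=0
n,l,st,c=cv2.connectedComponentsWithStats(m)
for i in range(1,n):
    if st[i,4]>12:
        q=W[l==i][:,:2].astype('float32');print(st[i],cv2.minAreaRect(q))
# tote top bar: height 0.095..0.106
for lo,hi in((.09,.108),(.03,.045)):
    m=(abs(W[...,2]-(lo+hi)/2)<(hi-lo)/2).astype('uint8');m[:240]=0;m[:,:240]=0;m[335:]=0;m[:,340:]=0
    q=W[m>0];print(lo,len(q),q.mean(0),cv2.minAreaRect(q[:,:2].astype('float32')))
for u,v in((258,212),(239,222),(204,266),(207,310),(262,368),(350,158)):print(u,v,W[v,u])
for u,v in((313,17),(488,2),(484,142),(330,159)):print(ray(z,u,v,0))
cv2.imwrite('pics/c0.png',cv2.resize(s['p'][170:350,180:400],None,fx=3.4,fy=3.3,interpolation=cv2.INTER_CUBIC))
E
```

```text
cam [-0.01   0.656  1.12 ] [ 0.625 -0.075  0.384]
0.09 456 [0.461 0.169 0.099] ((0.4647883176803589, 0.16669340431690216), (0.033028069883584976, 0.16377447545528412), 89.41649627685547)
0.03 691 [0.468 0.175 0.038] ((0.46380317211151123, 0.16649623215198517), (0.14346244931221008, 0.18172934651374817), 89.38269805908203)
258 212 [0.72  0.016 0.003]
239 222 [0.7   0.105 0.055]
204 266 [0.685 0.253 0.02 ]
207 310 [0.576 0.338 0.03 ]
262 368 [0.374 0.355 0.024]
350 158 [ 0.633 -0.309  0.043]
[ 0.631 -0.185  0.   ]
[ 0.428 -0.2    0.   ]
[ 0.407 -0.04   0.   ]
[ 0.609 -0.018  0.   ]
```

View pics/c0.png

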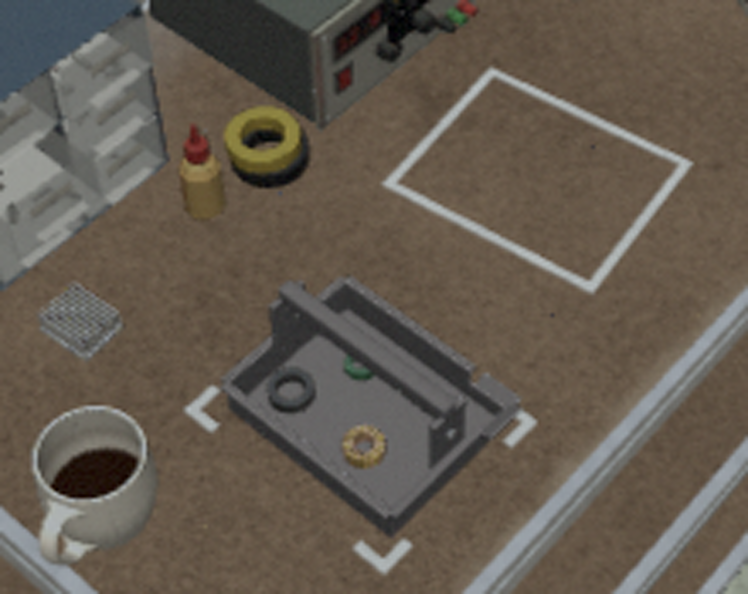

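The crop shows the low, flared pouring corner at about (495,390), on the robot's near right side. That puts tote +x roughly along world +x.

```bash
python3 - <<'E'
from h import *
np.set_printoptions(precision=4,suppress=True)
s=ld('s0');W=world(s)
P=[ray(s,180+u/3.4,170+v/3.3,0)[:2] for u,v in((491,70),(690,163),(592,291),(387,183))]
print(np.array(P),np.mean(P,0),cv2.minAreaRect(np.array(P,'float32')))
roi=np.zeros(W.shape[:2],bool);roi[240:335,240:340]=1
q=W[roi&(W[...,2]>.1)&(W[...,2]<.11)];print(len(q),cv2.minAreaRect(q[:,:2].astype('float32')),cv2.fitLine(q[:,:2].astype('float32'),2,0,.01,.01).ravel(),q.mean(0))
# parking marks
for u,v in((185,410),(385,572),(535,425)):print(ray(s,180+u/3.4,170+v/3.3,0)[:2])
E
```

```text
[[ 0.6276 -0.1785]
 [ 0.4273 -0.2032]
 [ 0.4079 -0.0379]
 [ 0.6087 -0.0165]] [ 0.5179 -0.109 ] ((0.5178985595703125, -0.10871493071317673), (0.20197340846061707, 0.1664630025625229), 6.717488765716553)
253 ((0.4657118022441864, 0.1680540144443512), (0.015306686982512474, 0.16120314598083496), 88.93266296386719) [ 0.9999 -0.0166  0.462   0.1682] [0.462  0.1682 0.1022]
[0.5729 0.2531]
[0.3685 0.256 ]
[0.364  0.0915]
```

Request:
{"op": "play_rows", "data": {"commands": "-.43 .467 0 0 0 .863;-.43 .467 0 0 0 .863;-.43 .467 0 0 0 .863;-.43 .467 0 0 0 .863;-.43 .467 0 0 0 .863;-.43 .467 0 0 0 .863;-.43 .467 0 0 0 .863;-.43 .467 0 0 0 .863;-.43 .467 0 0 0 .863;-.43 .467 0 0 0 .863;-.43 .467 0 0 0 .863;-.43 .467 0 0 0 .863;0 0 0 0 0 0;0 0 0 0 0 0;0 0 0 0 0 0", "grip": 87}}

```text
time_s: 1.6
tcp_pos: [0.4704, 0.1678, 0.2224]
ee_rot: [[1.0, -0.019, -0.0], [-0.019, -1.0, -0.0], [-0.0, 0.0, -1.0]]
wrist_force: [0.1, 0.5, 0.1]
gripper_width: 0.999
gripper_force: 0.0
```

```bash
python3 - <<'E'
from h import *
np.set_printoptions(precision=4,suppress=True)
s=r.sense();print(s['time_s'],s['tcp_pos'],s['ee_rot'],s['joints'])
cap('wrist','w1');w=ld('w1');W=world(w)
m=(W[...,2]>.098)&(W[...,2]<.108)&(abs(W[...,1]-.168)<.04)&(abs(W[...,0]-.465)<.1)
q=W[m];print(len(q),cv2.minAreaRect(q[:,:2].astype('float32')) if len(q) else 0)
E
```

```text
1.6 [0.4704 0.1678 0.2224] [[ 0.9998 -0.0191 -0.0003]
 [-0.0191 -0.9998 -0.0003]
 [-0.0003  0.0003 -1.    ]] [ 38.2931   9.7793 -16.7609   0.0028 -63.4827  50.6114]
2048 ((0.4705345332622528, 0.16548486053943634), (0.01396543625742197, 0.15427277982234955), 89.19214630126953)
```

View pics/w1.png

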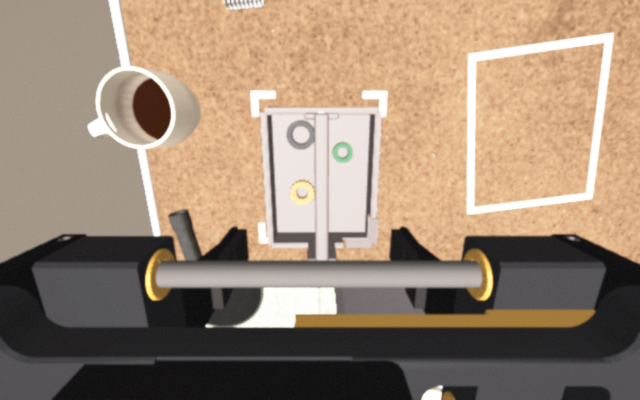

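The wrist view shows the tote straight below, with its pouring corner near (358,232) and the bar along column 320. The rectangle's corners are (467,54), (613,34), (594,197) and (468,213).

Request:
{"op": "play_rows", "data": {"commands": "0 -.05 -.5 0 0 0;0 0 -.5 0 0 0;0 0 -.5 0 0 0;0 0 -.5 0 0 0;0 0 -.5 0 0 0;0 0 -.5 0 0 0;0 0 -.5 0 0 0;0 0 -.5 0 0 0;0 0 -.5 0 0 0;0 0 -.5 0 0 0;0 0 0 0 0 0;0 0 0 0 0 0"}}

```text
time_s: 2.85
tcp_pos: [0.4706, 0.1663, 0.0726]
ee_rot: [[1.0, -0.018, -0.0], [-0.018, -1.0, -0.0], [-0.0, 0.0, -1.0]]
wrist_force: [-0.5, 0.3, 0.1]
gripper_width: 0.998
gripper_force: 0.0
```

Request:
{"op": "play_rows", "data": {"commands": "0 0 0 0 0 0;0 0 0 0 0 0;0 0 0 0 0 0;0 0 0 0 0 0;0 0 0 0 0 0;0 0 0 0 0 0;0 0 0 0 0 0;0 0 0 0 0 0;0 0 0 0 0 0;0 0 0 0 0 0;0 0 0 0 0 0;0 0 0 0 0 0", "grip": 0}}

```text
time_s: 4.05
tcp_pos: [0.47, 0.1663, 0.0725]
ee_rot: [[1.0, -0.017, -0.0], [-0.017, -1.0, -0.001], [-0.0, 0.001, -1.0]]
wrist_force: [1.0, -2.2, 1.5]
gripper_width: 0.157
gripper_force: 30.0
```

```bash
python3 - <<'E'
from h import *
np.set_printoptions(precision=4,suppress=True)
w=ld('w1');P=np.array([ray(w,u,v,0)[:2] for u,v in((467,54),(613,34),(594,197),(468,213))],'float32')
print(P,P.mean(0),cv2.minAreaRect(P))
W=world(w);m=(abs(W[...,2]-.038)<.006)&(abs(W[...,1]-.167)<.1)&(abs(W[...,0]-.465)<.12)
print(cv2.minAreaRect(W[m][:,:2].astype('float32')))
E
```

```text
[[ 0.6133 -0.0148]
 [ 0.6317 -0.1863]
 [ 0.4289 -0.213 ]
 [ 0.4089 -0.0412]] [ 0.5207 -0.1138] ((0.5211186408996582, -0.11389125883579254), (0.20820492506027222, 0.1729363203048706), 7.348213195800781)
((0.46526578068733215, 0.1637105643749237), (0.14392594993114471, 0.17870467901229858), 89.18963623046875)
```

Request:
{"op": "play_rows", "data": {"commands": ".04 -.2 0 0 0 .02;.07 -.35 0 0 0 .03;.09 -.48 0 0 0 .05;.09 -.48 0 0 0 .05;.09 -.48 0 0 0 .05;.09 -.48 0 0 0 .05;.09 -.48 0 0 0 .05;.09 -.48 0 0 0 .05;.09 -.48 0 0 0 .05;.09 -.48 0 0 0 .05"}}

```text
time_s: 5.05
tcp_pos: [0.4951, 0.0338, 0.0725]
ee_rot: [[0.999, 0.05, 0.0], [0.05, -0.999, 0.0], [0.0, -0.0, -1.0]]
wrist_force: [0.1, 1.7, 0.4]
gripper_width: 0.154
gripper_force: 30.0
```

Request:
{"op": "play_rows", "data": {"commands": ".1 -.5 0 0 0 .05;.1 -.5 0 0 0 .05;.1 -.5 0 0 0 .05;.1 -.5 0 0 0 .05;.1 -.5 0 0 0 .05;.1 -.5 0 0 0 .05;.1 -.5 0 0 0 .05;.1 -.5 0 0 0 .05;.08 -.4 0 0 0 .03;.05 -.25 0 0 0 .02;.01 -.23 0 0 0 .01;0 0 0 0 0 0;0 0 0 0 0 0;0 0 0 0 0 0;0 0 0 0 0 0"}}

```text
time_s: 6.55
tcp_pos: [0.5231, -0.1113, 0.0725]
ee_rot: [[0.993, 0.119, -0.0], [0.119, -0.993, -0.0], [-0.0, 0.0, -1.0]]
wrist_force: [-0.1, -1.4, -0.6]
gripper_width: 0.158
gripper_force: 30.0
```

```bash
python3 - <<'E'
from h import *
cap('scene','s2');s=ld('s2')
cv2.imwrite('pics/c2.png',cv2.resize(s['p'][150:290,240:440],None,fx=4,fy=4,interpolation=cv2.INTER_CUBIC))
E
```

```text
(no output)
```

View pics/c2.png

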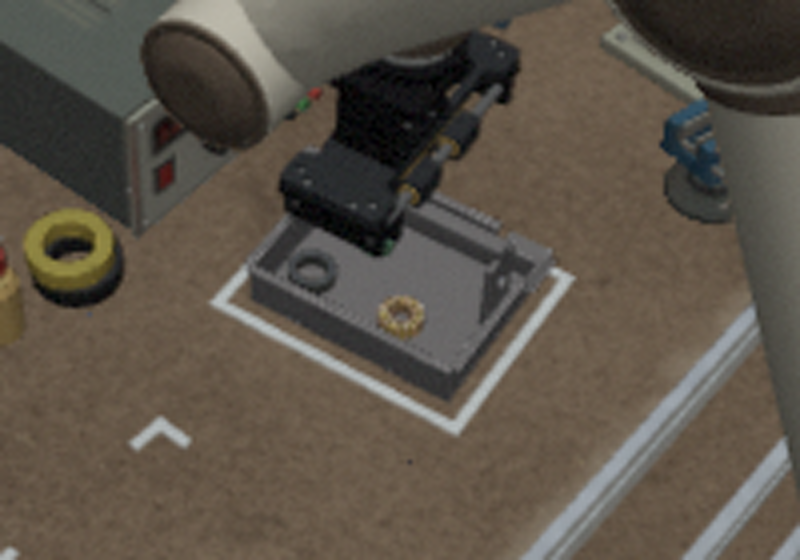

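The crop shows the tote square inside the tape with even gaps: its front corner is at (450,395), inside the tape corner at (455,430). Next I'll lift it.

Request:
{"op": "play_rows", "data": {"commands": "0 0 .15 0 0 0;0 0 .3 0 0 0;-.1 -.08 .35 0 0 0;-.13 -.1 .35 0 0 0;-.13 -.1 .35 0 0 0;-.13 -.1 .35 0 0 0;-.13 -.1 .35 0 0 0;-.13 -.1 .35 0 0 0;-.13 -.1 .35 0 0 0;-.13 -.1 .35 0 0 0;-.13 -.1 .3 0 0 0;0 0 0 0 0 0;0 0 0 0 0 0"}}

```text
time_s: 7.9
tcp_pos: [0.489, -0.1378, 0.1791]
ee_rot: [[0.993, 0.119, 0.0], [0.119, -0.993, 0.0], [0.0, -0.0, -1.0]]
wrist_force: [0.2, 0.7, -4.9]
gripper_width: 0.158
gripper_force: 30.0
```

Request:
{"op": "play_rows", "data": {"commands": "0 0 0 .02 -.15 0;0 0 0 .03 -.25 0;0 0 0 .04 -.31 0;0 0 0 .04 -.31 0;0 0 0 .04 -.31 0;0 0 0 .04 -.31 0;0 0 0 .04 -.31 0;0 0 0 .04 -.31 0;0 0 0 .04 -.31 0;0 0 0 .04 -.31 0;0 0 0 .04 -.31 0;0 0 0 .04 -.31 0;0 0 0 .03 -.2 0;0 0 0 0 0 0;0 0 0 0 0 0;0 0 0 0 0 0;0 0 0 0 0 0"}}

```text
time_s: 9.6
tcp_pos: [0.4892, -0.1378, 0.179]
ee_rot: [[0.842, 0.12, 0.526], [0.099, -0.993, 0.068], [0.53, -0.005, -0.848]]
wrist_force: [0.1, -0.7, -4.8]
gripper_width: 0.158
gripper_force: 30.0
```

```bash
python3 - <<'E'
from h import *
cap('scene','s3');cap('wrist','w3');s=ld('s3');print(r.sense()['joints'])
a=cv2.resize(s['p'][130:290,240:440],None,fx=2.4,fy=2.4,interpolation=cv2.INTER_CUBIC)
b=cv2.resize(ld('w3')['p'][:320,100:560],(480,216))
cv2.imwrite('pics/c3.png',np.vstack([a,b[:, :480]]))
E
```

```text
[ -0.41033656   1.79820948 -36.35217542 -11.90206659 -20.45187275
 107.2283523 ]
```

View pics/c3.png

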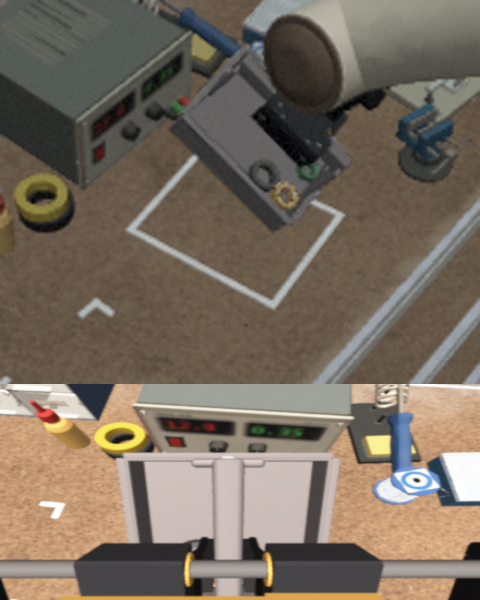

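The view shows the tote pitched with the gripper. The rings have slid towards the -x end: yellow at (285,193), dark at (263,172) and green at (307,170). Next comes the roll towards -y.

Request:
{"op": "play_rows", "data": {"commands": "0 0 0 .15 .02 0;0 0 0 .25 .03 0;0 0 0 .3 .035 0;0 0 0 .3 .035 0;0 0 0 .3 .035 0;0 0 0 .3 .035 0;0 0 0 .3 .035 0;0 0 0 0 0 0"}}

```text
time_s: 10.5
tcp_pos: [0.4899, -0.1397, 0.179]
ee_rot: [[0.859, 0.113, 0.5], [-0.052, -0.951, 0.304], [0.509, -0.287, -0.811]]
wrist_force: [-0.8, -0.7, -4.7]
gripper_width: 0.161
gripper_force: 30.0
```

Request:
{"op": "play_rows", "data": {"commands": "0 0 0 .3 .035 0;0 0 0 .3 .035 0;0 0 0 .3 .035 0;0 0 0 .3 .035 0;0 0 0 .3 .035 0;0 0 0 .2 .025 0;0 0 0 0 0 0;0 0 0 0 0 0;0 0 0 0 0 0;0 0 0 0 0 0;0 0 0 0 0 0;0 0 0 0 0 0"}}

```text
time_s: 11.7
tcp_pos: [0.4891, -0.1377, 0.1792]
ee_rot: [[0.874, 0.103, 0.475], [-0.173, -0.847, 0.503], [0.454, -0.521, -0.722]]
wrist_force: [0.8, -0.9, -4.0]
gripper_width: 0.155
gripper_force: 30.0
```

```bash
python3 - <<'E'
from h import *
np.set_printoptions(precision=3,suppress=True)
s=r.sense();print(s['joints']);R=s['ee_rot'];T=np.c_[R[:,0],-R[:,1],-R[:,2]] # tote axes
g=s['tcp_pos']-.019*R[:,2]-.004*T[:,0];print('axes',T,'tilt',np.degrees(np.arccos(T[2,2])),'origin',g-.092*T[:,2],'corner',g+T@np.array([-.08,-.062,-.088]))
cap('scene','s4');cap('side','d4');S=ld('s4')
a=cv2.resize(S['p'][130:290,240:440],(500,400),interpolation=cv2.INTER_CUBIC)
cv2.imwrite('pics/c4.png',np.hstack([a,cv2.resize(ld('d4')['p'],(300,400))]));cv2.imwrite('pics/d4v.png',ld('d4')['p'])
E
```

```text
[-27.385  13.078 -15.478 -50.756 -59.146 141.517]
axes [[ 0.874 -0.103 -0.475]
 [-0.173  0.847 -0.503]
 [ 0.454  0.521  0.722]] tilt 43.765273924726905 origin [ 0.52  -0.1    0.125] corner [ 0.455 -0.141  0.059]
```

View pics/c4.png

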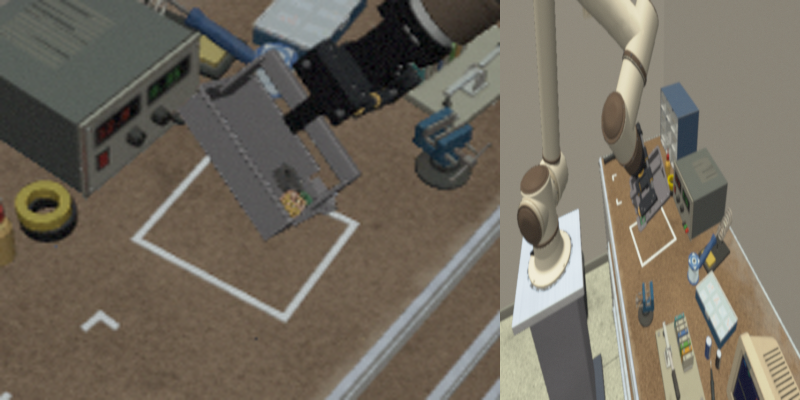

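View pics/d4v.png

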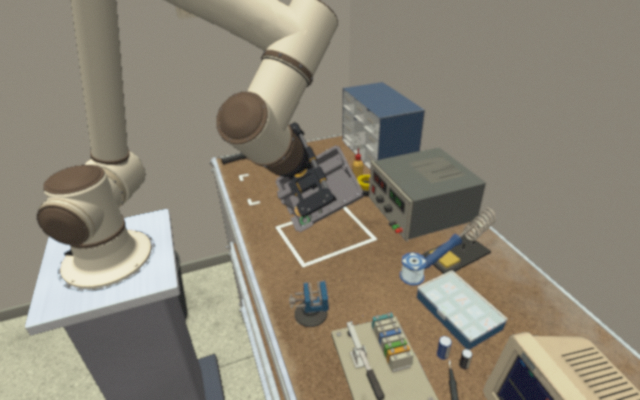

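The scene crop shows yellow at about (293,203), green beside it at (307,200), and the dark ring apparently at (283,172). I'll project these onto the tote floor.

```bash
python3 - <<'E'
from h import *
np.set_printoptions(precision=3,suppress=True)
s=r.sense();R=s['ee_rot'];T=np.c_[R[:,0],-R[:,1],-R[:,2]]
o=s['tcp_pos']-.019*R[:,2]-.004*T[:,0]-.092*T[:,2]
S=ld('s4');q=(world(S)-o)@T
for u,v in((293,203),(307,200),(283,172),(278,185)):
    U,V=240+u/2.5,130+v/2.5;c=-S['R'].T@S['t'];d=S['R'].T@np.linalg.inv(S['mtx'])@np.array([U,V,1.])
    co,dd=(c-o)@T,d@T;print((u,v),'depth',q[int(V),int(U)],'ray z=10mm',co+dd*(.010-co[2])/dd[2])
inn=(abs(q[...,0])<.081)&(abs(q[...,1])<.063)&(q[...,2]>.008)&(q[...,2]<.024)&(abs(q[...,0])<.076)
h=cv2.cvtColor(S['p'],cv2.COLOR_BGR2HSV)
# tote-frame top-down render of floor-layer pixels, 2mm px
im=np.full((66,84,3),255,np.uint8);k=(q[...,2]<.03)&(q[...,2]>-.004)&(abs(q[...,0])<.083)&(abs(q[...,1])<.065)
im[(32.5-q[k][:,1]*500).astype(int),(41.5+q[k][:,0]*500).astype(int)]=S['p'][k]
cv2.imwrite('pics/t4.png',np.vstack([cv2.resize(im,(588,462),interpolation=0)[:300*0+462]]))
print(q[inn].shape)
big=cv2.resize(S['p'][175:235,320:390],(700,600),interpolation=cv2.INTER_CUBIC);cv2.imwrite('pics/b4.png',big)
E
```

```text
(293, 203) depth [-0.065 -0.003  0.017] ray z=10mm [-0.065 -0.019  0.01 ]
(307, 200) depth [-0.069 -0.037  0.016] ray z=10mm [-0.069 -0.054  0.01 ]
(283, 172) depth [-0.028 -0.035  0.015] ray z=10mm [-0.029 -0.043  0.01 ]
(278, 185) depth [-0.039 -0.023  0.005] ray z=10mm [-0.04  -0.013  0.01 ]
(356, 3)
```

View pics/b4.png

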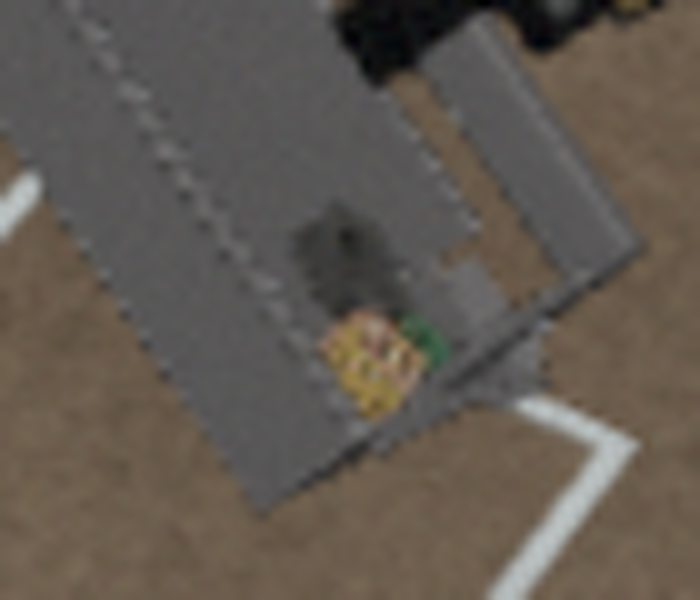

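The close view shows green in the corner at (425,340), yellow touching it along the -x wall at (375,360), and the dark ring against the -y wall at (350,250). All three are within about 65 mm of the pouring corner, so I'm handing in.

```bash
python3 -c "
from station import r
s=r.sense();print(s['time_s'],s['gripper_force'],s['joint_velocities']);print(r.finish_job())"
```

```text
11.8 30.01957450993359 [-0.14442299  0.04458811  0.11846766  0.20958183 -0.06379079  0.02498058]
the job is handed in; nothing more can be done
None
```

I handed the job in at 11.8 s with the tote held over the rectangle at about 44° of tilt and all three rings by my measurement within about 65 mm of the pouring corner; the judge's verdict was not shown.

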